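# Index the filter turret of a bench photometer and start the reading

### The job

Set the photometer's filter turret to the filter marked by the tall square post: turn it clockwise (seen from above) from the pair of studs, click by click, until its arrow points at the post, without overrunning it. It is locked unless the knob is held down just onto its stop, so feel for the stop, never force the knob against the lock or ram it down, and let it rise and lock again. Then press the round key fully down to start the reading, let go, and leave everything else on the desk where it is.

Things in the scene. Friction and masses are not known exactly. Their poses are not given: they have to be found in the camera images.
- photometer: bench photometer, fixed: flat white and grey box 200 (x) x 310 (y) x 90 mm. Origin at the centre of its underside, z up. The turret's vertical axis is at x 0, y +70 mm; 70 mm from it are 12 places, one every 30 degrees, each with a low round steel stud (7.6 mm across, 7 high) but two: home, in direction -x from the axis, has a pair of studs, and one place has the tall post
- post_top (a point): middle of the top of the post that marks the wanted filter: square black post 13 x 13 x 18 mm, fixed on the photometer's top, 70 mm from the turret's axis, top 108 mm above the desk; it stands at the third, fourth or fifth place clockwise from the pair of studs
- place_3 (a point): foot of the third place clockwise from the pair of studs, 90 degrees round, on the photometer's top, 90 mm above the desk
- place_4 (a point): foot of the fourth place clockwise from the pair of studs, 120 degrees round, on the photometer's top, 90 mm above the desk
- place_5 (a point): foot of the fifth place clockwise from the pair of studs, 150 degrees round, on the photometer's top, 90 mm above the desk
- arrow (a point): point 70 mm from the turret's axis in the direction of the arrow nose, level with the disc's top; it lies over a place when the turret is locked there
- knob: turning part of the turret: aluminium disc, 112 mm diameter, 12 thick, its top 124 mm above the desk when up; across its middle a black upright grip bar 58 mm long (x), 16 wide (y), 30 high above the disc; a black arrow nose on the disc near the rim. Origin on the turret's axis at desk height (when up); x runs along the bar to the arrow nose, z up
- knob_grip (a point): centre of the grip bar, on the turret's axis: 15 mm above the disc, 15 mm below the bar's top, 139 mm above the desk when the turret is up
- turret (a joint): turning angle of the turret, rad, growing clockwise seen from above; 0 = arrow at the pair of studs, where it starts locked; 0.524 (30 degrees) a click. When unlocked a spring roller makes the clicks (about 0.1 N m to turn)
- plunger (a joint): how far the turret is pressed down, m: 0 = up and locked; springs back. The spring asks 4 to 7 N. The lock frees at a depth that differs each time, 5 to 14 mm; 0.5 mm deeper is a stiff stop (15 N per mm, harmed above 15 N), so a total push of 8 to 13 N holds it free. Locked, it has 0.7 degrees of play. Let go between two places, it rises into the nearer one
- key (a joint): travel of the round grey key, m: 0 = up, grows as it is pressed, 0.006 = fully down (4 N, springs back)
- key_top (a point): centre of the top face of the round key, 30 mm in diameter, in a low black housing on the photometer's top at x -45, y -105 mm of its frame; pressed straight down
- eraser: white eraser 45 x 20 x 12 lying on the photometer's top (mm), bystander; origin at the centre of its underside
- gluestick: upright white glue stick, 27 diameter, 92 high (mm), bystander; origin at the centre of its underside
- dropbottle: small capped dropper bottle, 32 diameter, 70 high (mm), bystander; origin at the centre of its underside
- tin: flat round white tin, 54 diameter, 18 high (mm), bystander; origin at the centre of its underside
- pen: pen lying on the desk, 9 diameter, 139 long; origin at the middle of its underside (mm), bystander
- pencup: black pen cup, 72 diameter, 95 high (mm), bystander; origin at the centre of its underside
- slips: open cardboard box for slips, 100 x 160 x 60 (mm), bystander; origin at the centre of its underside

How it is judged (in metres and radians):
On the way, in this order (a step that is already met when the one before it is completed fails the run):
1. the turret is locked at the post, fully up (horizontal distance between arrow and post_top below 0.006 m and value of joint plunger below 0.002 m), for 0.3 s.
2. the key is pressed fully down with the turret at the post (all of step 1 and value of joint key above 0.0045 m), for 0.05 s.
At the end, for the whole second after the job is handed in: the turret stands still with its arrow point within 6 mm of the post, seen from above, risen to within 2 mm of fully up, and the key is up again (within 2 mm) after having been pressed at least 4.5 mm (all of step 1 and value of joint key below 0.002 m and velocity of joint turret between -0.05 and 0.05 rad/s); the robot touches nothing.
It fails at once if the turret is forced against its lock or rammed onto its stop: more than 15 N between turret and photometer (contact force between knob and photometer above 15 N).
It fails at once if the turret overruns the post by more than half a click ((horizontal distance between place_3 and post_top below 0.01 m and value of joint turret above 1.8708 rad) or (horizontal distance between place_4 and post_top below 0.01 m and value of joint turret above 2.3944 rad) or (horizontal distance between place_5 and post_top below 0.01 m and value of joint turret above 2.91799 rad)).
It fails at once if the turret is turned the wrong way round (value of joint turret below -0.3 rad).
It fails at once if the key is pressed while the turret is not locked at the post (value of joint key above 0.003 m and not (horizontal distance between arrow and post_top below 0.006 m and value of joint plunger below 0.002 m)).
It fails at once if a bystander is shifted by more than 30 mm (distance of any of eraser, gluestick, dropbottle, tin, pen, pencup, slips from where it was at the start of the episode above 0.03 m).
It also fails if it takes over 61 s, if anything falls off the work surface, if the arm or the gripper's body presses on something with over 40 N, if the wrist force passes 120 N, or if a joint passes its speed limit or range.

### The arm

A 7-joint arm with a two-finger parallel gripper is mounted at the origin on the work surface. World frame = base frame: x ahead of the robot, y to its left, z up, the work surface at z = 0. Lengths are in mm, angles in rad, forces in N, time in s.
With the tool pointing down it reaches from about 350 to 775 mm from the base axis. Payload 3.1 kg.
Tool frame: the origin (TCP) lies midway between the tips of the shut fingers; the grasp point (between the pads) lies 19 mm behind it (tcp_to_grasp is the distance from the TCP to the grasp point, in mm); y points along the fingers, z is the direction in which the jaws open and shut, and the axes are right-handed (so a half turn about y gives the same grasp; the last joint's range is limited). The gripper opens to 85 mm and grips with 20 to 120 N. Pads are 22 mm wide; open, the fingers measure 114 mm over their backs; the gripper's body (76 mm by 85 mm) begins 54 mm behind the grasp point. The pads swing forward as they close: fully open they stand 13 mm farther back than shut.
Start: joints at [1.297, 0.311, 0.014, 1.512, -0.004, 1.319, -0.027], TCP at [126.384, -535.299, 231.304] pointing down, gripper open.
Joint ranges: [-2.7, 2.7], [-0.3, 1.91], [-1.27, 1.3], [0.12, 2.57], [-1.44, 4.58], [0.2, 2.03], [-3.05, 3.05]. Speed limits (rad/s): [2.79, 2.79, 3.14, 3.14, 3.14, 3.14, 3.14].

### API

Orientations are given as a unit quaternion [x, y, z, w].
In Python, from plant import * gives the robot as it stands.
- The arm moves only by the tool move_arm, never from a script. Its argument "rows" is a list of rows, each a list of 4 numbers: the shift along the tool's x, y, z in m, then the turn about the tool's y in rad. A call has 1 to 8 rows; each row shifts and turns the pose as measured when the row begins, along the tool's axes as they then stand; what a row does not reach is not made up. A row lasts 1/12 s, in which the tool goes at most 41.7 mm and 7.16 degrees, less where a joint would pass 70% of its speed; a pose out of reach is approached as far as the arm can. A call is refused whole if a number of a shift passes 0.0417 or a number of a turn 0.125, either way. A call with a gripper value outside its range is refused whole. "claw" is the closure, from 0 (fully open) to 1 (shut), set as the call begins (left out, the last holds). The fingers move at their own pace and stop on an object; "grip_force" is the grip in N (left out, the last holds). Time passes only in rows, so rows that do not move let the fingers close. It gives the time, the measured TCP pose, the force and the opening at its end, in the units of the state.
- read_state(): the state, without advancing time (a new reading comes with each control period).
- camera(name): name is "scene" or "top"; returns (picture, depth): 420x560x3 uint8, blue, green, red; 420x560 float32, mm along the optical axis (not along the pixel's ray), 0 where there is no reading.
- get_calibration(name): a dict with "intrinsics" (3x3 intrinsics, pixels), "cam_to_world" (4x4, takes a point from camera to world coordinates). Camera axes: x right, y up, looking along -z (the intrinsics and any distortion apply to the point x, -y, -z); pixel columns grow to the right and rows downward; lengths in mm; the calibration is good to about 2 mm. A picture is of the moment at which its call begins. get_calibration takes no time and is no camera call.
- finish_job(): hands the job in, once; it reports no verdict.
Trained networks look in the newest picture that a camera, given by its name, has taken for a name from the list of things; names that differ only in an ending like _2 or _b are one class to them, and where a whole thing is asked for, a point or a joint stands for the part that bears it (a point fixed in the world has none). Each returns a list of dicts, best first, with "conf" (0 to 1); they miss things now and then, are a little off and sometimes report something else, mostly with a low value. They report only what shows in the picture. A call takes as long as a camera call.
- silhouettes(camera, label): "region" (420x560 bool, what is visible of it) and "pixel" ([column, row] in pixels, amid what is visible of it).
The state is a dict: "clock": time; "qpos": joint angles; "qd": joint speeds; "tau": joint torques, N m; "ee_pos": TCP position; "eef_rot": TCP orientation; "ft_force": force on the tool from outside, world axes, zero at the start; "ft_torque": the same for the moment, N m; "gripper_width": finger opening in mm.
Only numpy, scipy, OpenCV 4.12 (cv2) and the standard library are available. Lean on these libraries where they do the work, as an engineer would, in place of code of your own. Each camera call takes 0.05 s, during which the arm holds its last target.

## Working session

There is one attempt and no reset: what is moved stays moved. The work goes in short steps, Python scripts to look and compute and a tool call to move; the robot and the scene stay as the last step left them, time stands still between calls to the robot, and variables do not carry over. Pictures are saved under pics/ and viewed, and the job is handed in when it is done.

Besides the shell and the picture viewer there is one more tool, called after ">>>" by a JSON object that holds its "method" and its "body". move_arm: Moves the arm, as the interface text tells. Its arguments: {"type":"object","properties":{"rows":{"type":"array"},"claw":{"type":"number"},"grip_force":{"type":"number"}},"required":["rows"]}

```bash
ls; mkdir -p pics; python3 - <<'E'
from plant import *
import cv2,numpy as np
for n in ["scene","top"]:
    p,d=camera(n); cv2.imwrite(f"pics/{n}0.png",p); np.save(f"pics/{n}0d.npy",d)
    c=get_calibration(n); print(n,np.round(c["intrinsics"],1).tolist(),np.round(c["cam_to_world"],3).tolist(),c.keys())
s=read_state()
for k,v in s.items(): print(k,np.round(v,3))
E
```

```text
pics
scene [[487.2, 0.0, 273.8], [0.0, 487.2, 214.9], [0.0, 0.0, 1.0]] [[0.452, -0.592, 0.667, 1342.123], [0.892, 0.29, -0.347, -336.168], [0.012, 0.751, 0.66, 863.449], [0.0, 0.0, 0.0, 1.0]] dict_keys(['intrinsics', 'cam_to_world'])
top [[411.6, 0.0, 280.5], [0.0, 411.6, 209.2], [0.0, 0.0, 1.0]] [[-0.091, 0.974, -0.208, 402.316], [-0.996, -0.09, 0.016, 83.697], [-0.003, 0.209, 0.978, 982.316], [0.0, 0.0, 0.0, 1.0]] dict_keys(['intrinsics', 'cam_to_world'])
clock 0.1
qpos [ 1.297  0.312  0.014  1.513 -0.004  1.319 -0.027]
qd [-0.001 -0.002 -0.002 -0.003  0.    -0.    -0.   ]
tau [ 1.0000e-03 -3.8086e+01  1.4700e-01 -2.3124e+01  1.2000e-02  8.0000e-03
 -0.0000e+00]
ee_pos [ 126.217 -534.649  230.345]
eef_rot [-0.082  0.703 -0.702  0.082]
ft_force [ 0.093 -0.242 -0.158]
ft_torque [-0.009 -0.034 -0.023]
gripper_width 85.471
```

View pics/scene0.png

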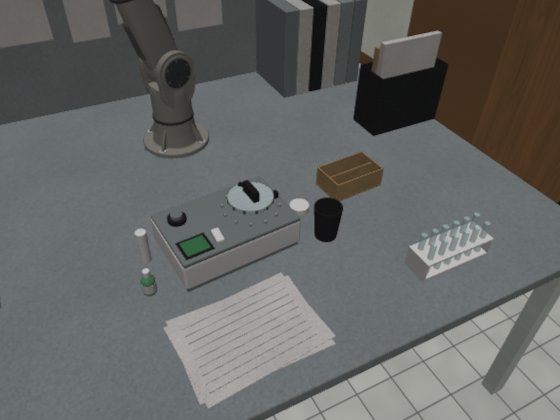

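View pics/top0.png

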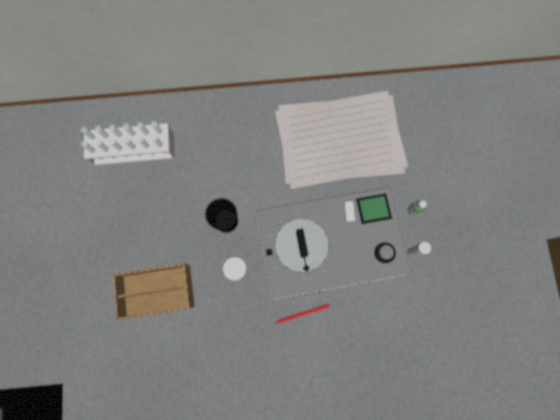

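The scene shows the photometer with the knob at (250,197). In the top view the knob is at (302,246), its arrow points down to (306,268), the post looks to be at (269,252) and the key at (385,253). I'll zoom in and measure.

```bash
cat > h.py <<'E'
import numpy as np,cv2
from plant import *
def ray(n,px,z):
    c=get_calibration(n);K=np.array(c["intrinsics"]);T=np.array(c["cam_to_world"])
    x=(px[0]-K[0,2])/K[0,0];y=(px[1]-K[1,2])/K[1,1]
    d=T[:3,:3]@np.array([x,-y,-1]);o=T[:3,3]
    return o+d*(z-o[2])/d[2]
def cloud(n,d):
    c=get_calibration(n);K=np.array(c["intrinsics"]);T=np.array(c["cam_to_world"])
    v,u=np.mgrid[:420,:560]
    x=(u-K[0,2])/K[0,0]*d;y=(v-K[1,2])/K[1,1]*d
    P=np.stack([x,-y,-d],-1)@T[:3,:3].T+T[:3,3]
    P[d==0]=np.nan
    return P
def proj(n,P):
    c=get_calibration(n);K=np.array(c["intrinsics"]);T=np.array(c["cam_to_world"])
    q=(np.atleast_2d(P)-T[:3,3])@T[:3,:3]
    return np.stack([K[0,2]+K[0,0]*q[:,0]/-q[:,2],K[1,2]-K[1,1]*q[:,1]/-q[:,2]],-1)
E
python3 - <<'E'
from h import *
p=cv2.imread("pics/top0.png");cv2.imwrite("pics/top0z.png",cv2.resize(p[180:310,250:440],None,fx=4.2,fy=4.2,interpolation=cv2.INTER_CUBIC))
p=cv2.imread("pics/scene0.png");cv2.imwrite("pics/scene0z.png",cv2.resize(p[170:290,130:330],None,fx=4,fy=4,interpolation=cv2.INTER_CUBIC))
zs=dict(knob=139,knob_grip=154,post_top=108,key_top=100,photometer=90,arrow=124,key=100)
import json
for n in ["top","scene"]:
  for l,z in zs.items():
    for r in silhouettes(n,l)[:2]:
        ys,xs=np.nonzero(r["region"])
        print(n,l,round(r["conf"],2),np.round(r["pixel"],1),r["region"].sum(),xs.min(),xs.max(),ys.min(),ys.max(),np.round(ray(n,r["pixel"],z),1))
        if r is not None: np.save(f"pics/{n}_{l}.npy",r["region"]) if r["conf"]>.5 else 0
for n in ["top","scene"]:
    d=np.load(f"pics/{n}0d.npy");P=cloud(n,d);z=P[...,2]
    np.save(f"pics/{n}P.npy",P)
    m=np.abs(z-90)<4; print(n,m.sum())
print(read_state()["clock"])
E
```

```text
top knob 0.73 [298.9 245.2] 2210 275 328 219 272 [503.2  38.9 139. ]
top knob_grip 0.68 [300.9 242. ] 2265 275 328 219 272 [507.5  35.1 154. ]
top post_top 0.42 [271.5 249.6] 34 266 271 249 255 [502.9  96.3 108. ]
top post_top 0.27 [303.6 247.1] 2254 275 327 219 272 [502.   27.7 108. ]
top key_top 0.45 [387.6 252.1] 152 379 392 246 259 [ 475.7 -150.9  100. ]
top photometer 0.73 [330.  246.8] 12253 257 409 188 298 [499.4 -30.6  90. ]
top arrow 0.63 [302.3 244.7] 2319 275 328 218 271 [505.4  31.  124. ]
top arrow 0.26 [271.1 253.2] 26 266 271 249 254 [493.7  97.5 124. ]
top key 0.69 [381.9 253. ] 182 378 392 245 259 [ 475.  -138.5  100. ]
top key 0.47 [417.2 250.9] 240 407 430 243 257 [ 472.5 -214.4  100. ]
scene knob 0.75 [251.1 195.2] 1202 227 273 180 213 [523.6  28.2 139. ]
scene knob 0.74 [220.5 232.5] 10449 150 300 176 290 [610.7 -85.  139. ]
scene knob_grip 0.74 [250.5 196.9] 1293 226 273 180 213 [545.6  16.8 154. ]
scene post_top 0.71 [250.1 195.2] 1267 227 273 180 213 [487.5  41.6 108. ]
scene post_top 0.65 [175.5 215.2] 105 170 181 210 220 [ 478.4 -146.3  108. ]
scene key_top 0.6 [176.8 215.4] 115 170 182 210 220 [ 471.3 -141.8  100. ]
scene photometer 0.96 [225.2 229.9] 10336 151 300 176 291 [557.9 -55.   90. ]
scene photometer 0.58 [327.9 218.5] 1080 314 342 197 241 [629.1 180.4  90. ]
scene arrow 0.7 [251.2 195.4] 1216 227 273 180 213 [507.4  35.6 124. ]
scene key 0.41 [329.6 215.7] 1098 314 342 196 241 [631.5 182.7 100. ]
top 9661
scene 6722
0.8
```

View pics/top0z.png

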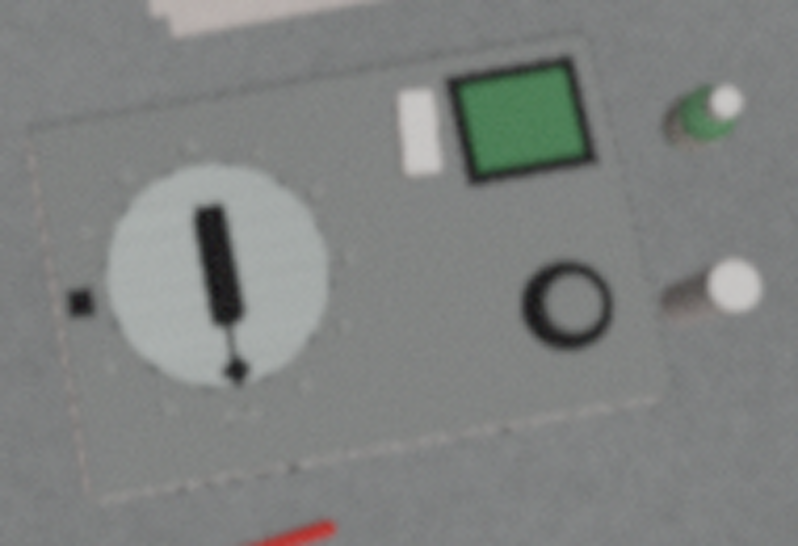

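View pics/scene0z.png

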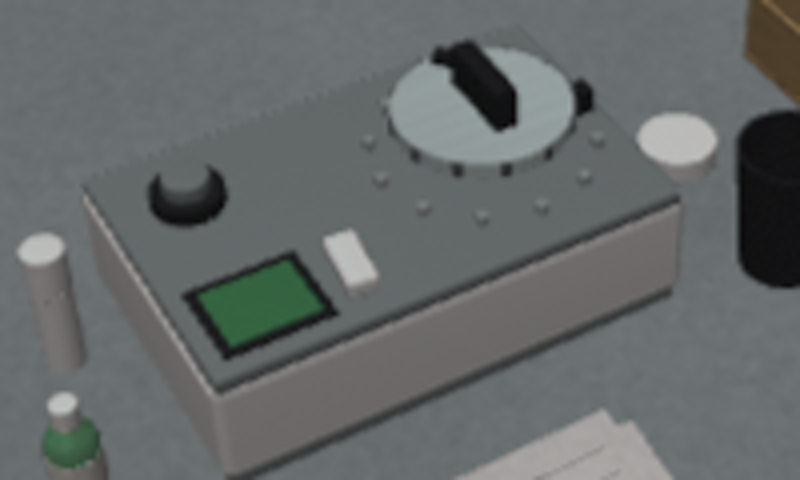

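```bash
python3 - <<'E'
from h import *
from scipy.optimize import least_squares
p=cv2.imread("pics/top0.png").astype(int); q=cv2.imread("pics/scene0.png").astype(int)
P=np.load("pics/topP.npy");S=np.load("pics/sceneP.npy")
for n,C in (("top",P),("scene",S)):
    z=C[...,2]
    m=(np.abs(z-90)<6)&(C[...,0]>330)&(C[...,0]<680)&(C[...,1]>-230)&(C[...,1]<160)
    lab,L,st,_=cv2.connectedComponentsWithStats(m.astype(np.uint8))
    k=1+np.argmax(st[1:,4]); 
    pts=C[L==k][:,:2].astype(np.float32); r=cv2.minAreaRect(pts); print(n,r,np.median(C[L==k][:,2]))
    md=(np.abs(z-124)<7)&(C[...,0]>400)&(C[...,0]<620)&(C[...,1]>-60)&(C[...,1]<130)
    pts=C[md][:,:2].astype(np.float32); print("disc",cv2.minEnclosingCircle(pts),np.median(C[md][:,2]),len(pts),pts.mean(0))
    mb=(z>142)&(C[...,0]>400)&(C[...,0]<620)&(C[...,1]>-60)&(C[...,1]<130)
    pts=C[mb][:,:2].astype(np.float32); print("bar",cv2.minAreaRect(pts),np.median(C[mb][:,2]),len(pts))
    mk=(z>94)&(z<116)&(C[...,0]>400)&(C[...,0]<560)&(C[...,1]>-180)&(C[...,1]<-110)
    pts=C[mk][:,:2].astype(np.float32); print("key",cv2.minEnclosingCircle(pts),np.percentile(C[mk][:,2],[5,50,95]),len(pts))
g=p.max(2)
m=(g<60).astype(np.uint8); m[:215]=0;m[275:]=0;m[:,:260]=0;m[:,410:]=0
n,L,st,c=cv2.connectedComponentsWithStats(m)
for i in range(1,n):
    if st[i,4]>5: print(st[i],np.round(c[i],1))
E
```

```text
top ((511.5632629394531, -36.652313232421875), (196.23086547851562, 305.19256591796875), 4.968527793884277) 89.54344500071426
disc ((505.3221435546875, 33.12434768676758), 57.33080291748047) 123.44648539817763 1998 [503.88837   33.273132]
bar ((506.8446960449219, 33.377830505371094), (57.27145767211914, 15.985013961791992), 5.285812854766846) 153.2223119871121 228
key ((507.16314697265625, -135.76792907714844), 55.50244903564453) [ 96.67669384 102.84467352 112.74858493] 380
scene ((512.7681884765625, -37.43031311035156), (201.79811096191406, 304.58984375), 5.206513404846191) 90.65851673344378
disc ((507.0753173828125, 32.40148162841797), 58.5538330078125) 124.58781722676662 964 [515.03687   27.730864]
bar ((508.8734436035156, 31.452781677246094), (58.55690002441406, 16.311054229736328), 6.367153167724609) 153.21269527249478 153
key ((500.5138854980469, -144.74671936035156), 60.05944061279297) [ 94.91551454 103.28736782 113.77943882] 262
[361 215  16   8  30] [366.2 220. ]
[378 215  13   5  16] [385.1 217.8]
[297 230  10  27 158] [301.5 242.7]
[375 243  20  19 106] [380.7 253.4]
[267 250   5   5  19] [268.6 251.8]
[305 266   3   4   9] [306.1 267.7]
```

```bash
python3 - <<'E'
from h import *
a=np.deg2rad(5.1);R=np.array([[np.cos(a),-np.sin(a)],[np.sin(a),np.cos(a)]])
ax=np.array([506.5,33])
b=ray("top",(268.6,251.8),107)[:2]; v=R.T@(b-ax); print("post",b,v,np.hypot(*v))
th=np.arctan2(v[1],v[0]); print("clockwise from -x:",np.rad2deg((np.pi-th)))
k=ray("top",(250+576/4.2,180+304/4.2),103);print("key top",k,"model",ax+R@np.array([-45,-175]))
k=ray("scene",(176,213.5),103);print("key scene",k)
P=np.load("pics/topP.npy");z=P[...,2]
print(np.round(z[244:262,376:396]).astype(int))
print(proj("top",[[*(ax+R@np.array([-45,-175])),103]]),proj("scene",[[*(ax+R@np.array([-45,-175])),103]]))
for l in ["eraser","gluestick","dropbottle","tin","pencup"]:
    for n in("top","scene"):
        r=silhouettes(n,l)[:1]
        if r: print(n,l,r[0]["conf"],r[0]["pixel"])
from scipy.spatial.transform import Rotation as Rt
s=read_state();print(Rt.from_quat(s["eef_rot"]).as_matrix().round(3))
E
```

```text
post [498.92551383 102.85892488] [-1.33443926 70.25568658] 70.26835863640596
clockwise from -x: 88.91185256475113
key top [ 474.99466388 -149.03148067  103.        ] model [ 477.23465401 -145.30742981]
key scene [ 467.36665501 -142.09500006  103.        ]
[[                  87                   86                   98
                   100                  100                  104
                   101                  106                  100
                   102                  104                  101
                   104                  101                  102
                    90                   89                   92
                    88                   85]
 [                  93                   99                  103
                   101                  103                  100
                   103                  102                  102
                   101                  100                  102
                   102                  101                  101
                   101                  100                   86
                   
[... 6807 characters left out ...]
 97
                   102                  101                  100
                   100                   90                   89
                    90                   92]]
[[385.26206681 251.49624314]] [[176.02195215 216.37675138]]
top eraser 0.66 [352.9, 213.3]
scene eraser 0.72 [215.9, 235.6]
top gluestick 0.62 [418.1, 248.9]
scene gluestick 0.66 [144.6, 245.9]
top dropbottle 0.65 [417.1, 207.2]
scene dropbottle 0.53 [145.5, 283.1]
top tin 0.98 [234.2, 268.6]
scene tin 0.66 [300.0, 204.7]
top pencup 0.85 [220.6, 216.8]
scene pencup 0.83 [327.3, 217.2]
[[-0.973 -0.     0.23 ]
 [-0.23  -0.    -0.973]
 [ 0.    -1.     0.   ]]<stdin>:9: RuntimeWarning: invalid value encountered in cast
```

The post is 88.9° clockwise from home, so it stands at place 3. The photometer's yaw is 5.1°, the turret axis is at (506.5, 33) and the key is at about (477, -146) with its top at z 111. Next I plan the transit.

```bash
cat > plan.py <<'E'
import sys
from h import *
from scipy.spatial.transform import Rotation as Rt
def st():
    s=read_state();M=Rt.from_quat(s["eef_rot"]).as_matrix()
    az=np.degrees(np.arctan2(M[1,2],M[0,2]))
    print("t",round(s["clock"],2),"pos",np.round(s["ee_pos"],2),"zaz %.2f"%az,"tilt",np.round(M[2,[0,2]],4),"F",np.round(s["ft_force"],2),"T",np.round(s["ft_torque"],3),"w",round(float(s["gripper_width"]),2),"q",np.round(s["qpos"],2))
    return s,M,az
def plan(tgt,az_t,n,ccw=None):
    s,M,az=st(); p=np.array(s["ee_pos"],float)
    d=(az_t-az) ; d=(d+180)%360-180
    if ccw is True and d<0:d+=360
    if ccw is False and d>0:d-=360
    turn=-np.radians(d)/n; step=(np.array(tgt)-p)/n
    out=[]
    for i in range(n):
        R=M@Rt.from_rotvec([0,turn*i,0]).as_matrix()
        out.append([*np.round(R.T@step/1000,4),round(turn,4)])
    for o in out: print([float(x) for x in o])
if __name__=="__main__":
    a=[float(x) for x in sys.argv[1:6]]
    plan(a[:3],a[3],int(a[4]),{"ccw":True,"cw":False}.get(sys.argv[6] if len(sys.argv)>6 else "",None))
E
python3 plan.py 506.5 33 230 95.1 25 ccw
```

```text
t 1.3 pos [ 126.37 -535.3   231.3 ] zaz -76.72 tilt [0. 0.] F [ 1.01 -0.2   0.25] T [-0.024 -0.006  0.02 ] w 85.42 q [ 1.3   0.31  0.01  1.51 -0.    1.32 -0.03]
[-0.02, 0.0001, -0.0186, -0.1199]
[-0.0221, 0.0001, -0.0161, -0.1199]
[-0.0239, 0.0001, -0.0133, -0.1199]
[-0.0253, 0.0001, -0.0104, -0.1199]
[-0.0264, 0.0001, -0.0073, -0.1199]
[-0.027, 0.0001, -0.0041, -0.1199]
[-0.0273, 0.0001, -0.0008, -0.1199]
[-0.0272, 0.0001, 0.0025, -0.1199]
[-0.0267, 0.0001, 0.0057, -0.1199]
[-0.0259, 0.0001, 0.0089, -0.1199]
[-0.0246, 0.0001, 0.0119, -0.1199]
[-0.023, 0.0001, 0.0148, -0.1199]
[-0.0211, 0.0001, 0.0174, -0.1199]
[-0.0189, 0.0001, 0.0198, -0.1199]
[-0.0164, 0.0001, 0.0219, -0.1199]
[-0.0136, 0.0001, 0.0237, -0.1199]
[-0.0107, 0.0001, 0.0252, -0.1199]
[-0.0076, 0.0001, 0.0263, -0.1199]
[-0.0044, 0.0001, 0.027, -0.1199]
[-0.0011, 0.0001, 0.0273, -0.1199]
[0.0022, 0.0001, 0.0273, -0.1199]
[0.0054, 0.0001, 0.0268, -0.1199]
[0.0086, 0.0001, 0.026, -0.1199]
[0.0116, 0.0001, 0.0248, -0.1199]
[0.0145, 0.0001, 0.0232, -0.1199]
```

>>> {"method": "move_arm", "body": {"rows": [[-0.02,0,-0.0186,-0.12],[-0.022,0,-0.016,-0.12],[-0.024,0,-0.0133,-0.12],[-0.0253,0,-0.0104,-0.12],[-0.0264,0,-0.0073,-0.12],[-0.027,0,-0.004,-0.12],[-0.0273,0,-0.0008,-0.12],[-0.0272,0,0.0025,-0.12]], "claw": 0, "grip_force": 30}}

```text
clock: 1.97
ee_pos: [243.9, -351.3, 229.8]
eef_rot: [0.407, -0.579, 0.581, -0.402]
ft_force: [0.5, 0.5, 0.1]
gripper_width: 85.3
```

```bash
python3 plan.py 506.5 33 230 95.1 20 ccw
```

```text
t 1.97 pos [ 243.91 -351.33  229.75] zaz -20.22 tilt [ 0.0071 -0.0018] F [0.51 0.54 0.07] T [ 0.005 -0.047  0.067] w 85.25 q [ 1.14  0.07 -0.24  1.81  0.02  1.26  0.55]
[-0.0226, -0.0002, 0.0057, -0.1006]
[-0.0219, -0.0002, 0.0079, -0.1006]
[-0.021, -0.0002, 0.0101, -0.1006]
[-0.0199, -0.0002, 0.0121, -0.1006]
[-0.0185, -0.0002, 0.0141, -0.1006]
[-0.017, -0.0002, 0.0159, -0.1006]
[-0.0154, -0.0002, 0.0175, -0.1006]
[-0.0135, -0.0002, 0.0189, -0.1006]
[-0.0115, -0.0002, 0.0202, -0.1006]
[-0.0095, -0.0002, 0.0213, -0.1006]
[-0.0073, -0.0002, 0.0221, -0.1006]
[-0.005, -0.0002, 0.0227, -0.1006]
[-0.0027, -0.0002, 0.0231, -0.1006]
[-0.0004, -0.0002, 0.0233, -0.1006]
[0.002, -0.0002, 0.0232, -0.1006]
[0.0043, -0.0002, 0.0229, -0.1006]
[0.0066, -0.0002, 0.0223, -0.1006]
[0.0088, -0.0002, 0.0216, -0.1006]
[0.0109, -0.0002, 0.0206, -0.1006]
[0.0129, -0.0002, 0.0194, -0.1006]
```

>>> {"method": "move_arm", "body": {"rows": [[-0.0226,0,0.0057,-0.1],[-0.022,0,0.008,-0.1],[-0.021,0,0.01,-0.1],[-0.02,0,0.012,-0.1],[-0.0185,0,0.014,-0.1],[-0.017,0,0.016,-0.1],[-0.0154,0,0.0175,-0.1],[-0.0135,0,0.019,-0.1]]}}

```text
clock: 2.63
ee_pos: [351.2, -186.0, 230.1]
eef_rot: [0.61, -0.362, 0.365, -0.603]
ft_force: [0.6, -0.4, -0.2]
gripper_width: 85.1
```

```bash
python3 plan.py 506.5 33 230 95.1 14 ccw
```

```text
t 2.63 pos [ 351.18 -185.99  230.09] zaz 28.12 tilt [ 0.0093 -0.0059] F [ 0.56 -0.44 -0.21] T [-0.032 -0.007  0.011] w 85.08 q [ 0.91  0.01 -0.48  1.87  0.02  1.26  0.92]
[-0.0086, -0.0002, 0.0172, -0.0835]
[-0.0071, -0.0002, 0.0178, -0.0835]
[-0.0056, -0.0002, 0.0183, -0.0835]
[-0.004, -0.0002, 0.0187, -0.0835]
[-0.0025, -0.0002, 0.019, -0.0835]
[-0.0009, -0.0002, 0.0192, -0.0835]
[0.0007, -0.0002, 0.0192, -0.0835]
[0.0023, -0.0002, 0.019, -0.0835]
[0.0039, -0.0002, 0.0188, -0.0835]
[0.0055, -0.0002, 0.0184, -0.0835]
[0.007, -0.0002, 0.0179, -0.0835]
[0.0084, -0.0002, 0.0172, -0.0835]
[0.0098, -0.0002, 0.0165, -0.0835]
[0.0112, -0.0002, 0.0156, -0.0835]
```

>>> {"method": "move_arm", "body": {"rows": [[-0.0086,0,0.0172,-0.084],[-0.007,0,0.018,-0.084],[-0.0056,0,0.0183,-0.084],[-0.004,0,0.0187,-0.084],[-0.0025,0,0.019,-0.084],[-0.001,0,0.019,-0.084],[0.0007,0,0.019,-0.084],[0.0023,0,0.019,-0.084]]}}

```text
clock: 3.3
ee_pos: [441.7, -51.4, 230.5]
eef_rot: [0.7, -0.128, 0.133, -0.69]
ft_force: [0.9, 0.9, -1.0]
gripper_width: 85.7
```

```bash
python3 plan.py 506.5 33 210 95.1 8 ccw
```

```text
t 3.3 pos [441.74 -51.35 230.51] zaz 68.76 tilt [ 0.0089 -0.0123] F [ 0.91  0.92 -1.04] T [ 0.003 -0.024 -0.012] w 85.74 q [ 0.69  0.14 -0.69  1.76  0.11  1.27  1.17]
[0.0037, 0.0024, 0.0128, -0.0575]
[0.0044, 0.0024, 0.0126, -0.0575]
[0.0051, 0.0024, 0.0123, -0.0575]
[0.0058, 0.0024, 0.012, -0.0575]
[0.0065, 0.0024, 0.0116, -0.0575]
[0.0072, 0.0024, 0.0112, -0.0575]
[0.0078, 0.0024, 0.0108, -0.0575]
[0.0084, 0.0024, 0.0103, -0.0575]
```

>>> {"method": "move_arm", "body": {"rows": [[0.0037,0.0024,0.0128,-0.0575],[0.0044,0.0024,0.0126,-0.0575],[0.005,0.0024,0.0123,-0.0575],[0.0058,0.0024,0.012,-0.0575],[0.0065,0.0024,0.0116,-0.0575],[0.007,0.0024,0.011,-0.0575],[0.0078,0.0024,0.0108,-0.0575],[0.0084,0.0024,0.0103,-0.0575]]}}

```text
clock: 3.97
ee_pos: [509.9, 38.6, 208.1]
eef_rot: [0.712, 0.044, -0.042, -0.7]
ft_force: [-1.0, -0.2, 0.2]
gripper_width: 85.4
```

>>> {"method": "move_arm", "body": {"rows": [[0,0,0,0],[0,0,0,0]]}}

```text
clock: 4.13
ee_pos: [510.6, 41.4, 206.6]
eef_rot: [0.711, 0.046, -0.045, -0.701]
ft_force: [0.4, -0.7, -0.1]
gripper_width: 84.7
```

```bash
python3 plan.py 506.5 33 180 95.1 4; python3 - <<'E'
from h import *
p,d=camera("top"); cv2.imwrite("pics/t1.png",cv2.resize(p[150:330,200:440],None,fx=3,fy=3))
q,d=camera("scene"); cv2.imwrite("pics/s1.png",cv2.resize(q[110:290,130:370],None,fx=3,fy=3))
E
```

```text
t 4.13 pos [510.64  41.36 206.57] zaz 97.36 tilt [ 0.0002 -0.0144] F [ 0.4  -0.68 -0.1 ] T [ 0.004 -0.073 -0.029] w 84.72 q [ 0.49  0.35 -0.8   1.63  0.27  1.28  1.34]
[-0.0013, 0.0067, -0.0018, 0.0098]
[-0.0013, 0.0067, -0.0019, 0.0098]
[-0.0013, 0.0067, -0.0019, 0.0098]
[-0.0012, 0.0067, -0.0019, 0.0098]
```

View pics/t1.png

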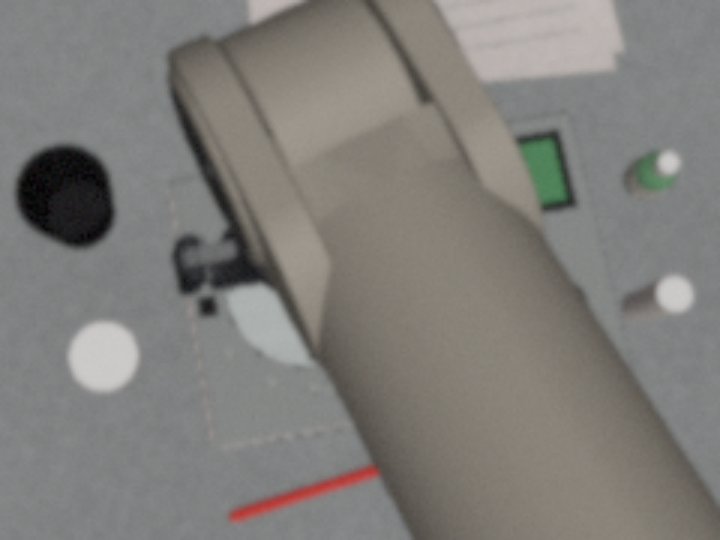

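View pics/s1.png

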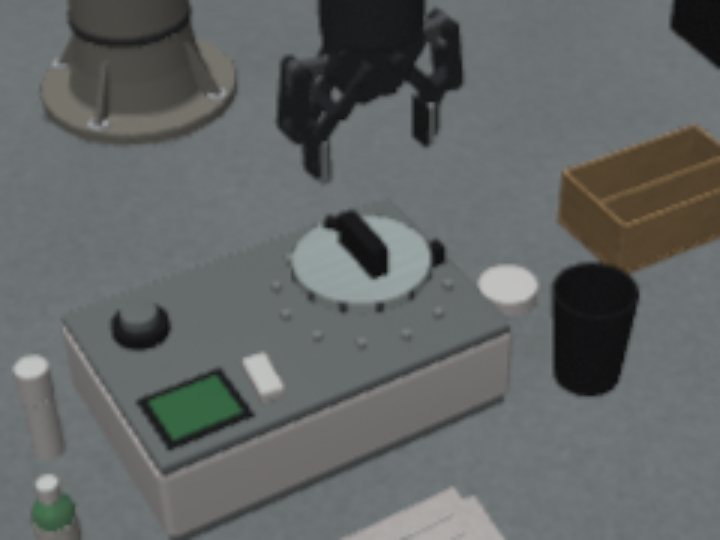

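The gripper stands open above the knob at about (362,250) in the crop and the bystanders are undisturbed. I correct the pose and descend.

>>> {"method": "move_arm", "body": {"rows": [[-0.0013,0.005,-0.002,0.01],[-0.0013,0.005,-0.002,0.01],[-0.0013,0.005,-0.002,0.01],[-0.0012,0.005,-0.002,0.01],[0,0.002,0,0],[0,0,0,0],[0,0,0,0]]}}

```text
clock: 4.82
ee_pos: [504.1, 25.8, 182.4]
eef_rot: [0.713, 0.026, -0.026, -0.7]
ft_force: [0.6, 0.3, 0.5]
gripper_width: 85.3
```

```bash
python3 plan.py 506.5 33 165 95.1 4
```

```text
t 4.82 pos [504.12  25.85 182.4 ] zaz 94.24 tilt [-0.0006 -0.0194] F [0.65 0.32 0.51] T [-0.013 -0.056  0.002] w 85.32 q [ 0.51  0.35 -0.78  1.69  0.28  1.22  1.31]
[0.0007, 0.0043, 0.0018, -0.0037]
[0.0007, 0.0043, 0.0018, -0.0037]
[0.0007, 0.0043, 0.0018, -0.0037]
[0.0007, 0.0043, 0.0018, -0.0037]
```

>>> {"method": "move_arm", "body": {"rows": [[0.001,0.003,0.002,-0.003],[0,0,0,0],[0,0,0,0]]}}

```text
clock: 5.07
ee_pos: [505.4, 28.2, 179.4]
eef_rot: [0.713, 0.028, -0.027, -0.7]
ft_force: [0.2, -0.3, -0.4]
gripper_width: 85.3
```

```bash
python3 plan.py 506.5 33 165 95.1 4
```

```text
t 5.07 pos [505.38  28.15 179.4 ] zaz 94.43 tilt [ 0.0002 -0.0193] F [ 0.22 -0.31 -0.45] T [0.013 0.003 0.011] w 85.27 q [ 0.5   0.35 -0.78  1.69  0.28  1.21  1.3 ]
[0.0004, 0.0036, 0.0013, -0.0029]
[0.0004, 0.0036, 0.0013, -0.0029]
[0.0004, 0.0036, 0.0013, -0.0029]
[0.0004, 0.0036, 0.0013, -0.0029]
```

>>> {"method": "move_arm", "body": {"rows": [[0.001,0.004,0.005,-0.012],[0,0.005,0,0],[0,0.004,0,0],[0,0,0,0],[0,0,0,0],[0,0,0,0]]}}

```text
clock: 5.57
ee_pos: [506.2, 34.8, 164.9]
eef_rot: [0.713, 0.033, -0.032, -0.7]
ft_force: [-0.3, -0.5, 1.1]
gripper_width: 85.2
```

```bash
python3 plan.py 506.5 33 140 95.1 4
```

```text
t 5.57 pos [506.23  34.77 164.86] zaz 95.31 tilt [ 0.0002 -0.0184] F [-0.26 -0.52  1.1 ] T [-0.01   0.064 -0.008] w 85.21 q [ 0.49  0.37 -0.78  1.71  0.3   1.18  1.29]
[0.0, 0.0062, -0.0003, 0.0009]
[0.0, 0.0062, -0.0003, 0.0009]
[0.0, 0.0062, -0.0003, 0.0009]
[0.0, 0.0062, -0.0003, 0.0009]
```

>>> {"method": "move_arm", "body": {"rows": [[0,0.006,-0.001,0.003],[0,0.006,0,0],[0,0.006,0,0],[0,0.006,0,0],[0,0.003,0,0],[0,0,0,0],[0,0,0,0],[0,0,0,0]]}}

```text
clock: 6.23
ee_pos: [506.0, 32.4, 134.3]
eef_rot: [0.713, 0.031, -0.031, -0.7]
ft_force: [0.1, 0.2, 0.2]
gripper_width: 85.6
```

```bash
python3 plan.py 506.5 33 130 95.1 2
```

```text
t 6.23 pos [505.96  32.38 134.25] zaz 95.06 tilt [-0.0012 -0.0186] F [0.1  0.24 0.22] T [-0.037 -0.009 -0.048] w 85.62 q [ 0.48  0.4  -0.76  1.75  0.33  1.12  1.27]
[0.0003, 0.0021, 0.0003, -0.0004]
[0.0003, 0.0021, 0.0003, -0.0004]
```

>>> {"method": "move_arm", "body": {"rows": [[0,0.004,0.0005,0],[0,0,0,0],[0,0,0,0]]}}

```text
clock: 6.48
ee_pos: [506.5, 33.0, 130.5]
eef_rot: [0.713, 0.032, -0.031, -0.7]
ft_force: [-0.1, -0.4, -0.1]
gripper_width: 85.5
```

>>> {"method": "move_arm", "body": {"rows": [[0,0,0,0],[0,0,0,0],[0,0,0,0],[0,0,0,0]], "claw": 0.6, "grip_force": 25}}

```text
clock: 6.82
ee_pos: [506.8, 33.2, 130.9]
eef_rot: [0.713, 0.032, -0.03, -0.7]
ft_force: [-0.3, -0.5, 0.1]
gripper_width: 38.9
```

```bash
python3 plan.py 506.5 33 130 95.1 1;python3 - <<'E'
from h import *
q,d=camera("scene"); cv2.imwrite("pics/s2.png",cv2.resize(q[130:250,170:330],None,fx=5,fy=5,interpolation=cv2.INTER_CUBIC))
E
```

```text
t 6.82 pos [506.84  33.16 130.93] zaz 95.06 tilt [ 0.0013 -0.0187] F [-0.34 -0.49  0.09] T [ 0.068 -0.022 -0.014] w 38.94 q [ 0.47  0.41 -0.76  1.76  0.33  1.11  1.26]
[-0.0004, 0.0009, -0.0001, -0.0007]
```

View pics/s2.png

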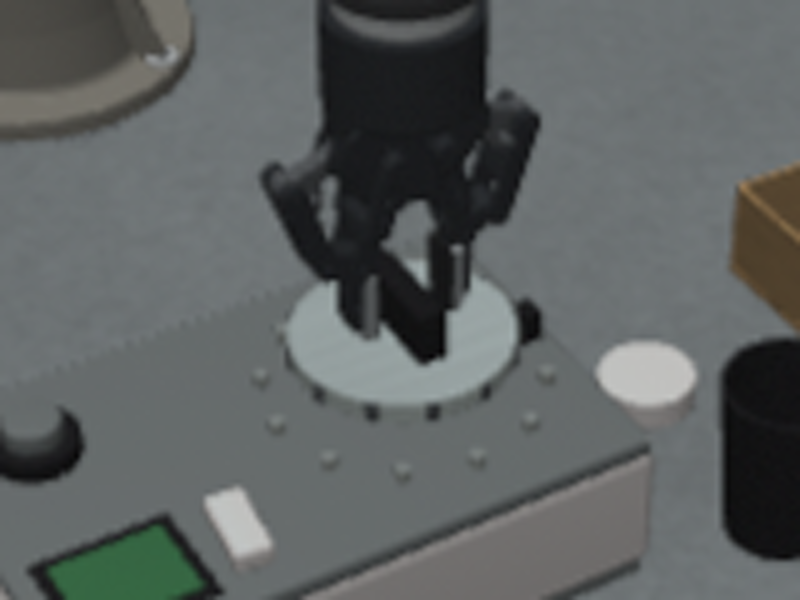

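The bar sits squarely between the fingers. I close gently.

>>> {"method": "move_arm", "body": {"rows": [[0,0,0,0],[0,0,0,0],[0,0,0,0],[0,0,0,0],[0,0,0,0],[0,0,0,0]], "claw": 1, "grip_force": 25}}

```text
clock: 7.37
ee_pos: [506.9, 32.8, 131.2]
eef_rot: [0.713, 0.031, -0.03, -0.7]
ft_force: [0.3, -1.0, 0.4]
gripper_width: 15.3
```

```bash
python3 plan.py 506.5 33 130 95.1 1
```

```text
t 7.37 pos [506.93  32.82 131.18] zaz 94.95 tilt [ 0.0012 -0.0181] F [ 0.33 -0.97  0.37] T [0.225 0.076 0.001] w 15.29 q [ 0.48  0.41 -0.76  1.75  0.33  1.11  1.26]
[-0.0004, 0.0012, 0.0002, -0.0026]
```

>>> {"method": "move_arm", "body": {"rows": [[0,0.001,0,0],[0,0.001,0,0],[0,0.001,0,0]], "grip_force": 35}}

```text
clock: 7.62
ee_pos: [507.1, 32.9, 129.7]
eef_rot: [0.713, 0.031, -0.03, -0.7]
ft_force: [-1.6, -1.5, 6.1]
gripper_width: 15.3
```

```bash
python3 plan.py 506.5 33 130 95.1 1|head -1
```

```text
t 7.62 pos [507.07  32.92 129.75] zaz 94.92 tilt [ 0.0015 -0.0187] F [-1.59 -1.48  6.13] T [ 0.191  0.495 -0.024] w 15.34 q [ 0.47  0.41 -0.76  1.76  0.33  1.11  1.26]
```

>>> {"method": "move_arm", "body": {"rows": [[0,0.0012,0,0],[0,0.0012,0,0]]}}

```text
clock: 7.78
ee_pos: [507.1, 32.9, 128.6]
eef_rot: [0.713, 0.031, -0.029, -0.7]
ft_force: [-2.4, -0.5, 5.9]
gripper_width: 15.5
```

>>> {"method": "move_arm", "body": {"rows": [[0,0.0012,0,0],[0,0.0012,0,0]]}}

```text
clock: 7.95
ee_pos: [507.1, 32.9, 127.4]
eef_rot: [0.714, 0.031, -0.029, -0.699]
ft_force: [-2.0, -1.2, 5.0]
gripper_width: 15.5
```

>>> {"method": "move_arm", "body": {"rows": [[0,0.0012,0,0],[0,0.0012,0,0]]}}

```text
clock: 8.12
ee_pos: [507.1, 33.0, 126.4]
eef_rot: [0.714, 0.031, -0.029, -0.699]
ft_force: [-2.2, -0.6, 6.7]
gripper_width: 15.1
```

>>> {"method": "move_arm", "body": {"rows": [[0,0.0011,0,0]]}}

```text
clock: 8.2
ee_pos: [507.1, 32.9, 125.9]
eef_rot: [0.714, 0.031, -0.029, -0.699]
ft_force: [-1.5, -1.6, 5.4]
gripper_width: 15.3
```

>>> {"method": "move_arm", "body": {"rows": [[0,0.0011,0,0]]}}

```text
clock: 8.28
ee_pos: [507.1, 33.0, 125.6]
eef_rot: [0.714, 0.031, -0.029, -0.699]
ft_force: [-3.0, -1.5, 6.9]
gripper_width: 15.4
```

>>> {"method": "move_arm", "body": {"rows": [[0,0.0011,0,0]]}}

```text
clock: 8.37
ee_pos: [507.1, 33.0, 125.2]
eef_rot: [0.714, 0.031, -0.029, -0.699]
ft_force: [-2.1, -0.8, 6.3]
gripper_width: 15.7
```

>>> {"method": "move_arm", "body": {"rows": [[0,0.0012,0,0],[0,0.0012,0,0]]}}

```text
clock: 8.53
ee_pos: [507.1, 33.0, 124.3]
eef_rot: [0.714, 0.031, -0.028, -0.698]
ft_force: [-3.0, -1.3, 6.3]
gripper_width: 15.4
```

>>> {"method": "move_arm", "body": {"rows": [[0,0.0012,0,0],[0,0.0012,0,0]]}}

```text
clock: 8.7
ee_pos: [507.1, 33.0, 123.4]
eef_rot: [0.715, 0.031, -0.028, -0.698]
ft_force: [-2.7, -1.7, 7.1]
gripper_width: 14.9
```

>>> {"method": "move_arm", "body": {"rows": [[0,0.0012,0,0],[0,0.0012,0,0]]}}

```text
clock: 8.87
ee_pos: [507.1, 33.0, 122.7]
eef_rot: [0.715, 0.03, -0.028, -0.698]
ft_force: [-2.8, -0.6, 6.7]
gripper_width: 15.3
```

>>> {"method": "move_arm", "body": {"rows": [[0,0.0012,0,0],[0,0.0012,0,0]]}}

```text
clock: 9.03
ee_pos: [507.1, 33.0, 121.9]
eef_rot: [0.715, 0.03, -0.028, -0.698]
ft_force: [-2.1, -1.1, 7.0]
gripper_width: 15.6
```

>>> {"method": "move_arm", "body": {"rows": [[0,0.0012,0,0],[0,0.0012,0,0]]}}

```text
clock: 9.2
ee_pos: [507.1, 33.0, 121.2]
eef_rot: [0.716, 0.03, -0.027, -0.697]
ft_force: [-2.2, -1.3, 7.4]
gripper_width: 15.5
```

```bash
python3 plan.py 506.5 33 130 95.1 1|head -1
```

```text
t 9.2 pos [507.13  33.03 121.21] zaz 94.63 tilt [ 0.0027 -0.0258] F [-2.16 -1.26  7.41] T [ 0.336  0.681 -0.016] w 15.5 q [ 0.46  0.42 -0.75  1.77  0.35  1.09  1.24]
```

>>> {"method": "move_arm", "body": {"rows": [[0,0.0013,0,0],[0,0.0013,0,0]]}}

```text
clock: 9.37
ee_pos: [507.1, 33.0, 120.4]
eef_rot: [0.716, 0.03, -0.027, -0.697]
ft_force: [-3.1, -2.4, 7.7]
gripper_width: 15.8
```

>>> {"method": "move_arm", "body": {"rows": [[0,0.0013,0,0],[0,0.0013,0,0]]}}

```text
clock: 9.53
ee_pos: [507.2, 33.1, 119.8]
eef_rot: [0.716, 0.029, -0.027, -0.697]
ft_force: [-3.5, -2.4, 10.4]
gripper_width: 15.1
```

>>> {"method": "move_arm", "body": {"rows": [[0,0.0013,0,0]]}}

```text
clock: 9.62
ee_pos: [507.2, 33.0, 119.8]
eef_rot: [0.716, 0.029, -0.026, -0.697]
ft_force: [-2.7, -2.7, 10.1]
gripper_width: 15.7
```

Stop found: z held at 119.8 and force rose to 10 N. I try a small clockwise turn while holding that push.

>>> {"method": "move_arm", "body": {"rows": [[0,0.0013,0,0.02],[0,0.0013,0,0.02]]}}

```text
clock: 9.78
ee_pos: [507.2, 33.4, 119.7]
eef_rot: [0.717, 0.015, -0.012, -0.697]
ft_force: [-3.3, -2.1, 9.2]
gripper_width: 15.3
```

```bash
python3 plan.py 506.5 33 130 95.1 1|head -1
```

```text
t 9.78 pos [507.16  33.4  119.7 ] zaz 92.18 tilt [ 0.0043 -0.0288] F [-3.34 -2.13  9.16] T [0.296 0.911 0.271] w 15.26 q [ 0.45  0.41 -0.74  1.77  0.35  1.08  1.2 ]
```

>>> {"method": "move_arm", "body": {"rows": [[0,0.0013,0,0.015]]}}

```text
clock: 9.87
ee_pos: [507.2, 33.2, 119.7]
eef_rot: [0.718, 0.01, -0.006, -0.696]
ft_force: [-3.2, -2.4, 10.5]
gripper_width: 15.4
```

```bash
python3 plan.py 506.5 33 130 95.1 1|head -1
```

```text
t 9.87 pos [507.17  33.19 119.72] zaz 91.29 tilt [ 0.005 -0.03 ] F [-3.24 -2.45 10.51] T [0.136 0.904 0.036] w 15.39 q [ 0.45  0.41 -0.74  1.77  0.35  1.08  1.18]
```

>>> {"method": "move_arm", "body": {"rows": [[0,0.0013,0,0.04],[0,0.0013,0,0.04],[0,0.0013,0,0.04],[0,0.0013,0,0.04]]}}

```text
clock: 10.2
ee_pos: [507.1, 32.9, 119.8]
eef_rot: [0.717, -0.048, 0.054, -0.694]
ft_force: [-4.1, -2.6, 9.2]
gripper_width: 15.5
```

```bash
python3 plan.py 506.5 33 130 95.1 1|head -1
```

```text
t 10.2 pos [507.09  32.9  119.76] zaz 81.70 tilt [ 0.0107 -0.0317] F [-4.08 -2.56  9.16] T [0.28  0.892 0.03 ] w 15.49 q [ 0.42  0.4  -0.7   1.77  0.33  1.08  1.03]
```

>>> {"method": "move_arm", "body": {"rows": [[-0.0004,0.0013,0,0.06],[-0.0004,0.0013,0,0.06],[-0.0004,0.0013,0,0.06],[-0.0004,0.0013,0,0.05]]}}

```text
clock: 10.53
ee_pos: [507.2, 32.3, 119.9]
eef_rot: [0.705, -0.131, 0.142, -0.682]
ft_force: [-2.5, -2.2, 9.3]
gripper_width: 15.2
```

```bash
python3 plan.py 506.5 33 130 95.1 1|head -1
```

```text
t 10.53 pos [507.17  32.32 119.88] zaz 67.71 tilt [ 0.0228 -0.0291] F [-2.49 -2.18  9.28] T [ 0.345  0.707 -0.049] w 15.17 q [ 0.38  0.39 -0.65  1.78  0.31  1.07  0.8 ]
```

>>> {"method": "move_arm", "body": {"rows": [[-0.0003,0.0014,0,0.06],[-0.0003,0.0014,0,0.06],[-0.0003,0.0014,0,0.06],[-0.0003,0.0014,0,0.06],[-0.0003,0.0014,0,0.06]]}}

```text
clock: 10.95
ee_pos: [507.2, 31.7, 119.7]
eef_rot: [0.675, -0.234, 0.253, -0.652]
ft_force: [-3.6, -2.0, 8.8]
gripper_width: 15.1
```

```bash
python3 plan.py 506.5 33 130 95.1 1|head -1
```

```text
t 10.95 pos [507.23  31.73 119.68] zaz 49.66 tilt [ 0.0374 -0.0218] F [-3.64 -2.03  8.8 ] T [0.177 0.759 0.02 ] w 15.08 q [ 0.33  0.37 -0.58  1.78  0.28  1.06  0.51]
```

>>> {"method": "move_arm", "body": {"rows": [[-0.0003,0.0015,0,0.06],[-0.0003,0.0015,0,0.06],[-0.0003,0.0015,0,0.06],[-0.0003,0.0015,0,0.06],[-0.0003,0.0015,0,0.06]]}}

```text
clock: 11.37
ee_pos: [506.9, 31.6, 119.5]
eef_rot: [0.628, -0.331, 0.358, -0.606]
ft_force: [-4.5, -0.1, 9.4]
gripper_width: 15.1
```

```bash
python3 plan.py 506.5 33 130 95.1 1|head -1; python3 - <<'E'
from h import *
q,d=camera("scene"); cv2.imwrite("pics/s3.png",cv2.resize(q[130:250,170:330],None,fx=5,fy=5,interpolation=cv2.INTER_CUBIC))
E
```

```text
t 11.37 pos [506.88  31.55 119.47] zaz 31.59 tilt [ 0.049  -0.0092] F [-4.49 -0.08  9.44] T [0.291 1.06  0.37 ] w 15.09 q [ 0.28  0.36 -0.52  1.79  0.26  1.05  0.21]
```

View pics/s3.png

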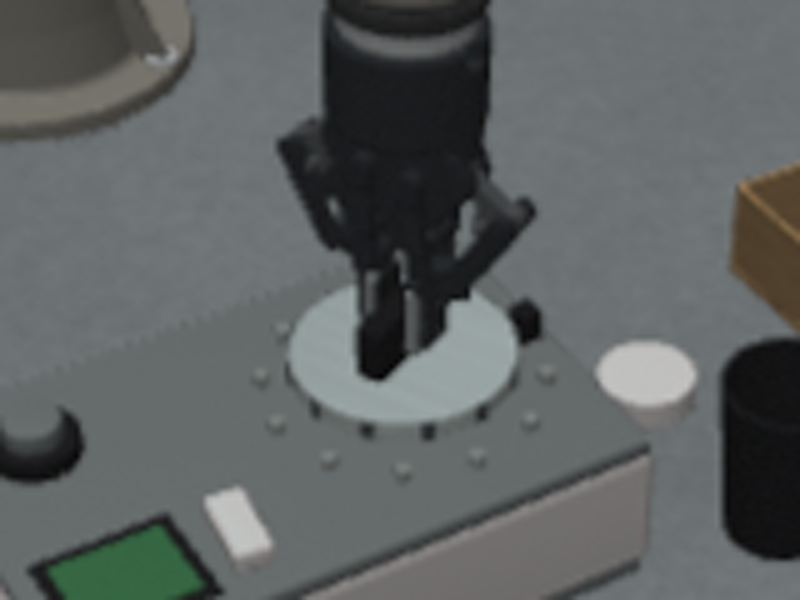

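The bar follows the gripper; its near end is now at about (380,370) in the crop, a bit over 60° round. I go on with smaller steps.

>>> {"method": "move_arm", "body": {"rows": [[-0.0003,0.0015,0,0.03],[-0.0003,0.0015,0,0.03]]}}

```text
clock: 11.58
ee_pos: [506.8, 31.0, 119.4]
eef_rot: [0.618, -0.349, 0.379, -0.594]
ft_force: [-4.1, -1.4, 9.5]
gripper_width: 15.3
```

```bash
python3 plan.py 506.5 33 130 95.1 1|head -1
```

```text
t 11.58 pos [506.81  30.97 119.44] zaz 28.00 tilt [ 0.0541 -0.0069] F [-4.12 -1.38  9.52] T [0.129 0.86  0.038] w 15.26 q [ 0.27  0.35 -0.5   1.79  0.26  1.04  0.15]
```

>>> {"method": "move_arm", "body": {"rows": [[-0.0003,0.0015,0,0.05],[-0.0003,0.0015,0,0.05],[-0.0003,0.0015,0,0.05],[-0.0003,0.0015,0,0.05]]}}

```text
clock: 11.92
ee_pos: [506.3, 30.7, 119.3]
eef_rot: [0.577, -0.407, 0.443, -0.553]
ft_force: [-2.8, -1.0, 10.7]
gripper_width: 15.3
```

```bash
python3 plan.py 506.5 33 130 95.1 1|head -1
```

```text
t 11.92 pos [506.26  30.66 119.33] zaz 16.11 tilt [0.0603 0.0041] F [-2.76 -0.98 10.66] T [0.024 1.057 0.003] w 15.27 q [ 0.23  0.35 -0.46  1.79  0.25  1.04 -0.05]
```

>>> {"method": "move_arm", "body": {"rows": [[-0.0002,0.0014,0,0.04],[-0.0002,0.0014,0,0.04],[-0.0002,0.0014,0,0.03]]}}

```text
clock: 12.17
ee_pos: [505.9, 30.5, 119.4]
eef_rot: [0.551, -0.437, 0.476, -0.528]
ft_force: [-2.3, -0.3, 9.7]
gripper_width: 15.2
```

```bash
python3 plan.py 506.5 33 130 95.1 1|head -1
```

```text
t 12.17 pos [505.95  30.46 119.43] zaz 9.46 tilt [0.0631 0.0109] F [-2.33 -0.31  9.65] T [-0.057  1.09  -0.094] w 15.22 q [ 0.21  0.34 -0.44  1.8   0.24  1.04 -0.16]
```

>>> {"method": "move_arm", "body": {"rows": [[-0.0002,0.0014,0,0.035],[-0.0002,0.0014,0,0.025]]}}

```text
clock: 12.33
ee_pos: [505.8, 30.4, 119.4]
eef_rot: [0.536, -0.453, 0.494, -0.513]
ft_force: [-2.3, -1.2, 9.7]
gripper_width: 15.4
```

```bash
python3 plan.py 506.5 33 130 95.1 1|head -1; python3 - <<'E'
from h import *
q,d=camera("scene"); cv2.imwrite("pics/s4.png",cv2.resize(q[130:250,170:330],None,fx=5,fy=5,interpolation=cv2.INTER_CUBIC))
E
```

```text
t 12.33 pos [505.82  30.36 119.4 ] zaz 5.84 tilt [0.0645 0.0149] F [-2.31 -1.18  9.68] T [ 0.023  1.164 -0.03 ] w 15.39 q [ 0.2   0.34 -0.43  1.8   0.24  1.04 -0.22]
```

View pics/s4.png

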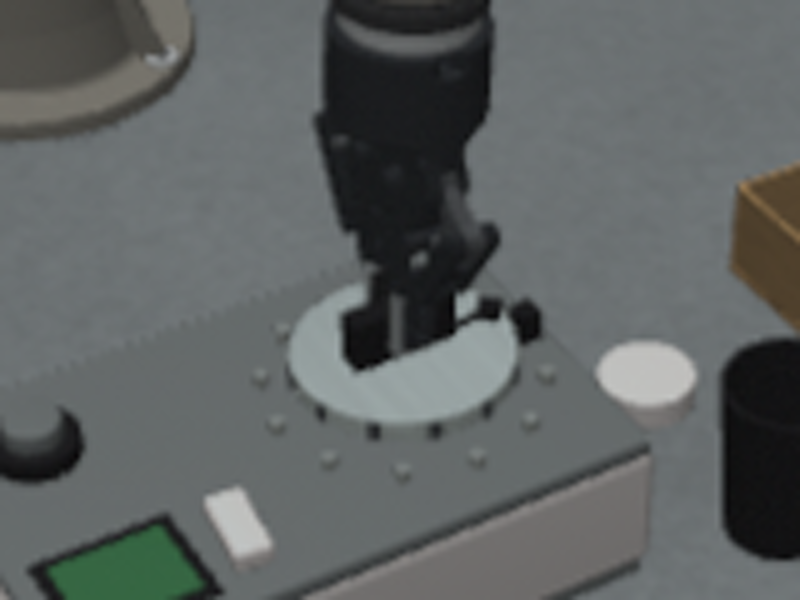

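In the picture the arrow nose at (490,307) points at the post at (525,320). I make a small final turn, then let it rise.

>>> {"method": "move_arm", "body": {"rows": [[-0.0002,0.0014,0,0.014]]}}

```text
clock: 12.47
ee_pos: [505.8, 30.3, 119.4]
eef_rot: [0.532, -0.457, 0.499, -0.509]
ft_force: [-2.2, -1.5, 9.4]
gripper_width: 15.6
```

```bash
python3 plan.py 506.5 33 130 95.1 1|head -1
```

```text
t 12.47 pos [505.83  30.28 119.37] zaz 4.96 tilt [0.0654 0.016 ] F [-2.24 -1.48  9.41] T [ 0.083  1.11  -0.033] w 15.56 q [ 0.2   0.34 -0.42  1.8   0.24  1.04 -0.24]
```

>>> {"method": "move_arm", "body": {"rows": [[0,0,0,0],[0,-0.0005,0,0],[0,-0.001,0,0]]}}

```text
clock: 12.72
ee_pos: [505.7, 30.3, 123.2]
eef_rot: [0.533, -0.456, 0.499, -0.509]
ft_force: [-0.1, -0.5, 4.9]
gripper_width: 15.2
```

```bash
python3 plan.py 506.5 33 130 95.1 1|head -1
```

```text
t 12.72 pos [505.73  30.33 123.23] zaz 4.95 tilt [0.0673 0.0163] F [-0.12 -0.54  4.89] T [ 0.119  0.66  -0.043] w 15.25 q [ 0.2   0.34 -0.42  1.79  0.24  1.05 -0.24]
```

>>> {"method": "move_arm", "body": {"rows": [[0,-0.0005,0,0],[0,-0.0005,0,0],[0,-0.0005,0,0]]}}

```text
clock: 12.97
ee_pos: [505.7, 30.3, 125.8]
eef_rot: [0.533, -0.456, 0.499, -0.509]
ft_force: [0.3, -1.2, 4.3]
gripper_width: 15.1
```

```bash
python3 plan.py 506.5 33 130 95.1 1|head -1
```

```text
t 12.97 pos [505.74  30.33 125.83] zaz 4.95 tilt [0.068  0.0165] F [ 0.28 -1.23  4.3 ] T [0.139 0.645 0.01 ] w 15.14 q [ 0.2   0.33 -0.42  1.79  0.24  1.05 -0.24]
```

>>> {"method": "move_arm", "body": {"rows": [[0,-0.0005,0,0],[0,-0.0005,0,0],[0,-0.0005,0,0],[0,-0.0002,0,0]]}}

```text
clock: 13.3
ee_pos: [505.7, 30.3, 127.6]
eef_rot: [0.533, -0.456, 0.499, -0.509]
ft_force: [0.1, -0.8, 3.4]
gripper_width: 15.5
```

>>> {"method": "move_arm", "body": {"rows": [[0,0,0,0],[0,0,0,0]]}}

```text
clock: 13.47
ee_pos: [505.7, 30.3, 127.6]
eef_rot: [0.533, -0.456, 0.499, -0.509]
ft_force: [-0.6, -0.7, 4.3]
gripper_width: 15.4
```

```bash
python3 plan.py 506.5 33 130 95.1 1|head -1
```

```text
t 13.47 pos [505.73  30.34 127.6 ] zaz 4.94 tilt [0.0679 0.0162] F [-0.56 -0.69  4.26] T [0.173 0.638 0.027] w 15.36 q [ 0.2   0.33 -0.42  1.79  0.23  1.06 -0.24]
```

>>> {"method": "move_arm", "body": {"rows": [[0,-0.001,0,0],[0,-0.001,0,0],[0,-0.001,0,0],[0,0,0,0]]}}

```text
clock: 13.8
ee_pos: [505.7, 30.3, 130.6]
eef_rot: [0.533, -0.456, 0.499, -0.509]
ft_force: [-0.8, -1.2, 4.9]
gripper_width: 15.2
```

```bash
python3 plan.py 506.5 33 130 95.1 1|head -1
```

```text
t 13.8 pos [505.73  30.31 130.63] zaz 4.94 tilt [0.0681 0.0161] F [-0.82 -1.19  4.87] T [ 0.187  0.637 -0.056] w 15.15 q [ 0.2   0.33 -0.42  1.78  0.23  1.06 -0.23]
```

>>> {"method": "move_arm", "body": {"rows": [[0,-0.0007,0,0],[0,0,0,0]]}}

```text
clock: 13.97
ee_pos: [505.7, 30.3, 130.8]
eef_rot: [0.533, -0.456, 0.499, -0.509]
ft_force: [-0.2, -0.5, 4.6]
gripper_width: 15.1
```

>>> {"method": "move_arm", "body": {"rows": [[0,-0.0007,0,0],[0,0,0,0]]}}

```text
clock: 14.13
ee_pos: [505.7, 30.3, 130.8]
eef_rot: [0.533, -0.456, 0.499, -0.509]
ft_force: [0.2, -0.6, 5.6]
gripper_width: 15.6
```

>>> {"method": "move_arm", "body": {"rows": [[0,-0.0005,0,0],[0,0,0,0]]}}

```text
clock: 14.3
ee_pos: [505.7, 30.3, 130.8]
eef_rot: [0.533, -0.457, 0.499, -0.509]
ft_force: [0.6, -0.8, 2.5]
gripper_width: 15.5
```

```bash
python3 plan.py 506.5 33 130 95.1 1|head -1
```

```text
t 14.3 pos [505.66  30.34 130.84] zaz 4.94 tilt [0.0673 0.0157] F [ 0.64 -0.82  2.51] T [ 0.168  0.37  -0.06 ] w 15.51 q [ 0.2   0.33 -0.42  1.78  0.23  1.06 -0.23]
```

Z stays at 130.8 with the force falling, so the turret is fully up. I release.

>>> {"method": "move_arm", "body": {"rows": [[0,0,0,0],[0,0,0,0],[0,0,0,0],[0,0,0,0],[0,0,0,0],[0,0,0,0]], "claw": 0.3}}

```text
clock: 14.8
ee_pos: [505.3, 31.4, 130.4]
eef_rot: [0.533, -0.456, 0.498, -0.509]
ft_force: [-0.6, -0.5, -0.8]
gripper_width: 59.5
```

```bash
python3 plan.py 505.7 31 190 4.9 8
```

```text
t 14.8 pos [505.27  31.4  130.37] zaz 5.08 tilt [0.067  0.0156] F [-0.62 -0.48 -0.82] T [ 0.076 -0.011 -0.014] w 59.53 q [ 0.2   0.33 -0.43  1.78  0.23  1.06 -0.23]
[0.0006, -0.0074, 0.0002, 0.0004]
[0.0006, -0.0074, 0.0002, 0.0004]
[0.0006, -0.0074, 0.0002, 0.0004]
[0.0006, -0.0074, 0.0002, 0.0004]
[0.0006, -0.0074, 0.0002, 0.0004]
[0.0006, -0.0074, 0.0002, 0.0004]
[0.0006, -0.0074, 0.0002, 0.0004]
[0.0006, -0.0074, 0.0002, 0.0004]
```

>>> {"method": "move_arm", "body": {"rows": [[0.0006,-0.008,0,0],[0.0006,-0.008,0,0],[0.0006,-0.008,0,0],[0.0006,-0.008,0,0],[0.0006,-0.008,0,0],[0.0006,-0.008,0,0],[0.0006,-0.008,0,0],[0,0,0,0]], "claw": 0.3}}

```text
clock: 15.47
ee_pos: [505.3, 31.2, 194.3]
eef_rot: [0.532, -0.455, 0.499, -0.51]
ft_force: [0.3, 0.1, 2.0]
gripper_width: 59.8
```

```bash
python3 plan.py 477 -146 180 4.9 9;  python3 - <<'E'
from h import *
q,d=camera("scene"); cv2.imwrite("pics/s5.png",cv2.resize(q[130:250,170:330],None,fx=5,fy=5,interpolation=cv2.INTER_CUBIC))
E
```

```text
t 15.47 pos [505.3  31.2 194.3] zaz 5.11 tilt [0.0672 0.0191] F [0.35 0.09 1.98] T [ 0.041  0.008 -0.011] w 59.82 q [ 0.21  0.26 -0.44  1.7   0.19  1.2  -0.19]
[0.0192, 0.0028, -0.0049, 0.0004]
[0.0192, 0.0028, -0.0049, 0.0004]
[0.0192, 0.0028, -0.0049, 0.0004]
[0.0192, 0.0028, -0.0049, 0.0004]
[0.0192, 0.0028, -0.0049, 0.0004]
[0.0192, 0.0028, -0.0049, 0.0004]
[0.0192, 0.0028, -0.0049, 0.0004]
[0.0192, 0.0028, -0.0049, 0.0004]
[0.0192, 0.0028, -0.0049, 0.0004]
```

View pics/s5.png

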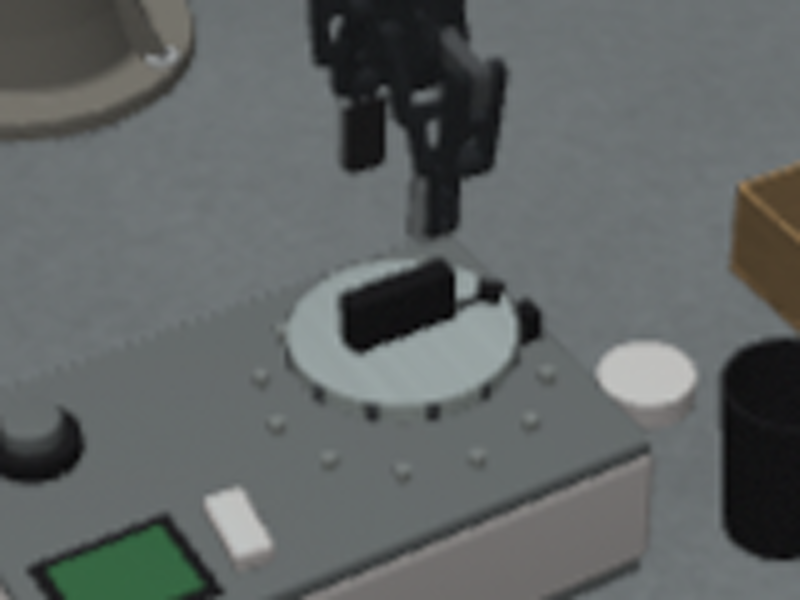

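The knob is free: arrow nose at (490,290), post at (528,320), and the disc is back at its raised height. Next I move towards the key with the fingers shut.

>>> {"method": "move_arm", "body": {"rows": [[0.0192,0.002,-0.005,0],[0.0192,0.002,-0.005,0],[0.0192,0.002,-0.005,0],[0.0192,0.002,-0.005,0],[0.0192,0.002,-0.005,0],[0.0192,0.002,-0.005,0],[0.0192,0.002,-0.005,0],[0.0192,0.002,-0.005,0]], "claw": 1, "grip_force": 20}}

```text
clock: 16.18
ee_pos: [477.8, -124.3, 184.4]
eef_rot: [0.535, -0.454, 0.493, -0.515]
ft_force: [0.8, -0.4, -0.5]
gripper_width: -0.1
```

>>> {"method": "move_arm", "body": {"rows": [[0,0,0,0],[0,0,0,0],[0,0,0,0]]}}

```text
clock: 16.43
ee_pos: [475.0, -130.4, 182.7]
eef_rot: [0.535, -0.457, 0.495, -0.51]
ft_force: [-0.3, 0.4, -0.3]
gripper_width: 0.3
```

```bash
python3 plan.py 477 -146 130 4.9 6;  python3 - <<'E'
from h import *
q,d=camera("scene"); cv2.imwrite("pics/s6.png",cv2.resize(q[130:290,110:320],None,fx=3.7,fy=3.7,interpolation=cv2.INTER_CUBIC))
p,d2=camera("top"); cv2.imwrite("pics/t6.png",cv2.resize(p[170:310,240:440],None,fx=4,fy=4,interpolation=cv2.INTER_CUBIC))
P=cloud("top",d2);z=P[...,2];S=cloud("scene",d)
for C in (P,S):
    r=np.hypot(C[...,0]-506.5,C[...,1]-33); m=(r<50)&(abs(C[...,2]-122)<9)
    print("disc z",np.nanmedian(C[...,2][m]),m.sum())
    mb=(r<45)&(C[...,2]>142)&(C[...,2]<165)
    print(cv2.minAreaRect(C[mb][:,:2].astype(np.float32)),np.median(C[mb][:,2]))
E
```

```text
t 16.43 pos [ 475.03 -130.38  182.66] zaz 5.35 tilt [0.0625 0.0107] F [-0.29  0.44 -0.3 ] T [ 0.055 -0.021  0.04 ] w 0.28 q [ 0.48  0.23 -0.34  1.76  0.15  1.15  0.18]
[0.0021, 0.0089, -0.0, 0.0013]
[0.0021, 0.0089, -0.0, 0.0013]
[0.0021, 0.0089, -0.0, 0.0013]
[0.0021, 0.0089, -0.0, 0.0013]
[0.0021, 0.0089, 0.0, 0.0013]
[0.0021, 0.0089, 0.0, 0.0013]
disc z 123.58553221816794 1517
((505.2255859375, 30.946420669555664), (16.197345733642578, 58.01702880859375), 5.333827018737793) 153.14997320135592
disc z 124.89921704232711 599
((508.3298645019531, 29.711288452148438), (18.372289657592773, 58.07146072387695), 8.177359580993652) 153.10833046657086
```

View pics/s6.png

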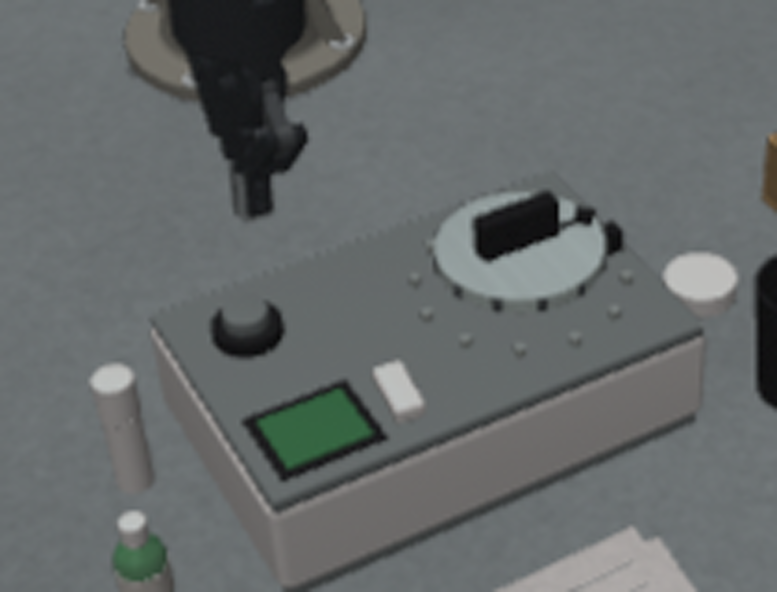

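View pics/t6.png

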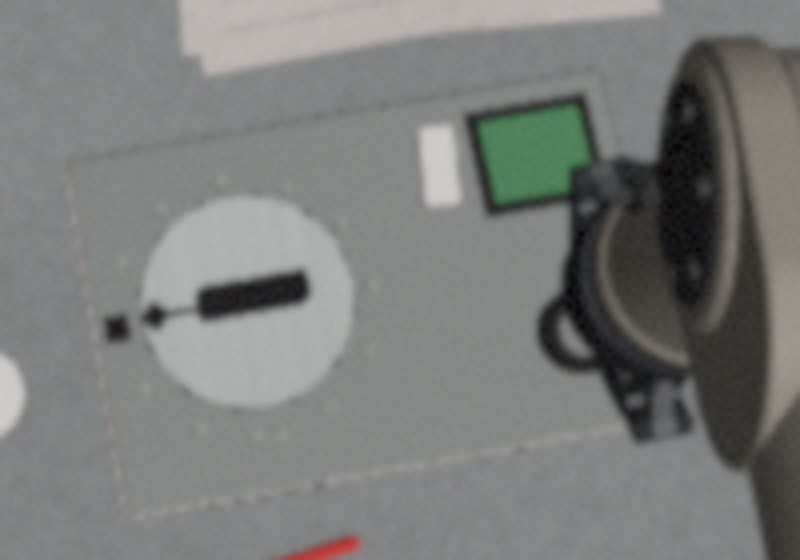

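The top view shows the arrow nose at (153,315) in line with the post at (117,328). The bar's yaw is 5.3° and the disc height matches the start (123.6 and 124.9). Next I go over the key.

>>> {"method": "move_arm", "body": {"rows": [[0.002,0.008,0,0],[0.002,0.008,0,0],[0.002,0.008,0,0],[0.002,0.008,0,0],[0.002,0.006,0,0],[0,0.003,0,0],[0,0,0,0],[0,0,0,0]]}}

```text
clock: 17.2
ee_pos: [477.4, -137.9, 136.6]
eef_rot: [0.537, -0.456, 0.491, -0.513]
ft_force: [-0.7, 0.5, 1.0]
gripper_width: -0.1
```

```bash
python3 plan.py 477 -146 120 4.9 1;  python3 - <<'E'
from h import *
q,d=camera("scene"); cv2.imwrite("pics/s7.png",cv2.resize(q[150:270,110:260],None,fx=5,fy=5,interpolation=cv2.INTER_CUBIC))
E
```

```text
t 17.2 pos [ 477.4  -137.93  136.65] zaz 5.93 tilt [0.059  0.0091] F [-0.68  0.49  1.04] T [0.054 0.014 0.036] w -0.14 q [ 0.48  0.28 -0.33  1.82  0.17  1.04  0.18]
[0.007, 0.0171, -0.0014, 0.018]
```

View pics/s7.png

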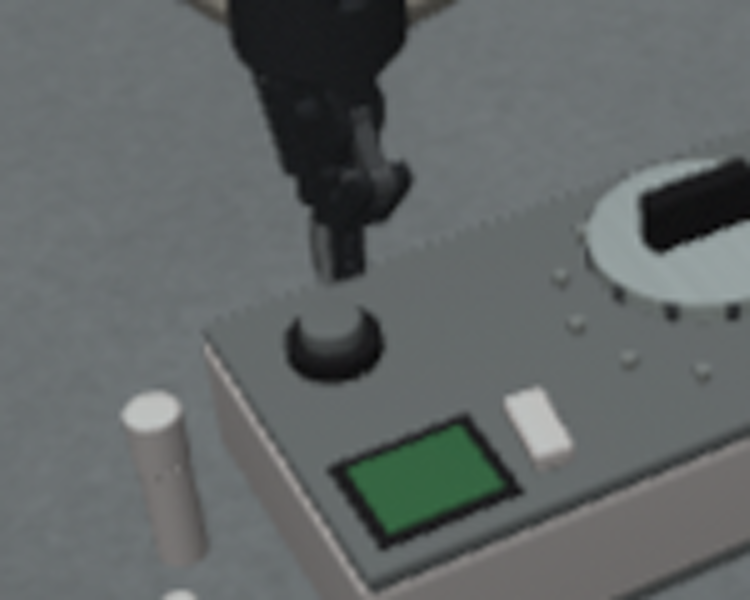

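>>> {"method": "move_arm", "body": {"rows": [[0.004,0.005,-0.001,0.01],[0.003,0.005,0,0],[0.001,0.004,0,0],[0,0.002,0,0],[0,0,0,0],[0,0,0,0]]}}

```text
clock: 17.75
ee_pos: [478.3, -148.4, 120.7]
eef_rot: [0.533, -0.458, 0.495, -0.511]
ft_force: [0.8, -0.6, -0.4]
gripper_width: -0.3
```

```bash
python3 plan.py 477 -146 113 4.9 1;  python3 - <<'E'
from h import *
q,d=camera("scene"); cv2.imwrite("pics/s8.png",cv2.resize(q[150:270,110:260],None,fx=5,fy=5,interpolation=cv2.INTER_CUBIC))
E
```

```text
t 17.75 pos [ 478.34 -148.37  120.69] zaz 5.26 tilt [0.0601 0.0122] F [ 0.85 -0.63 -0.41] T [ 0.011  0.005 -0.054] w -0.31 q [ 0.49  0.3  -0.32  1.83  0.18  1.    0.18]
[-0.0029, 0.0075, -0.0012, 0.0064]
```

View pics/s8.png

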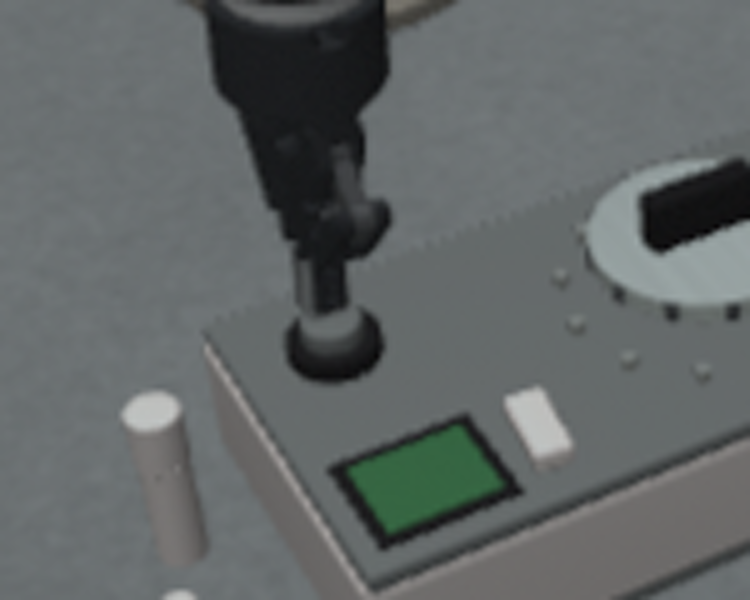

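The fingertips are over the key's top at about (325,310). I re-centre and press in small steps.

>>> {"method": "move_arm", "body": {"rows": [[-0.002,0.003,-0.001,0],[0,0.003,0,0],[0,0.001,0,0],[0,0,0,0]]}}

```text
clock: 18.13
ee_pos: [477.6, -146.2, 113.4]
eef_rot: [0.533, -0.457, 0.495, -0.511]
ft_force: [-0.4, -0.1, 0.0]
gripper_width: -0.3
```

>>> {"method": "move_arm", "body": {"rows": [[0,0.0015,0,0],[0,0.0015,0,0]]}}

```text
clock: 18.3
ee_pos: [477.9, -146.3, 110.6]
eef_rot: [0.533, -0.457, 0.495, -0.512]
ft_force: [-1.3, 1.0, 2.4]
gripper_width: 0.2
```

>>> {"method": "move_arm", "body": {"rows": [[0,0.0015,0,0],[0,0.0015,0,0]]}}

```text
clock: 18.47
ee_pos: [477.9, -146.3, 107.9]
eef_rot: [0.533, -0.457, 0.495, -0.512]
ft_force: [-1.4, 1.0, 4.3]
gripper_width: 0.2
```

>>> {"method": "move_arm", "body": {"rows": [[0,0.0015,0,0],[0,0.0015,0,0]]}}

```text
clock: 18.63
ee_pos: [478.0, -146.3, 106.1]
eef_rot: [0.533, -0.457, 0.495, -0.511]
ft_force: [-5.7, 2.5, 16.4]
gripper_width: -0.2
```

>>> {"method": "move_arm", "body": {"rows": [[0,0.0015,0,0],[0,0.0015,0,0]]}}

```text
clock: 18.8
ee_pos: [478.0, -146.3, 106.3]
eef_rot: [0.534, -0.457, 0.495, -0.511]
ft_force: [-4.7, 1.1, 11.3]
gripper_width: -0.3
```

>>> {"method": "move_arm", "body": {"rows": [[0,0.0015,0,0],[0,0.0015,0,0]]}}

```text
clock: 18.97
ee_pos: [478.0, -146.3, 106.3]
eef_rot: [0.534, -0.456, 0.496, -0.511]
ft_force: [-5.2, 1.0, 11.0]
gripper_width: -0.0
```

The key is bottomed out: z 106.3, with force rising from 4 to over 11 N. I lift off.

>>> {"method": "move_arm", "body": {"rows": [[0,-0.002,0,0],[0,-0.003,0,0],[0,-0.005,0,0],[0,-0.008,0,0],[0.001,-0.012,0,0],[0.001,-0.015,0,0],[0.001,-0.015,0,0],[0.001,-0.015,0,0]]}}

```text
clock: 19.63
ee_pos: [474.7, -145.1, 182.1]
eef_rot: [0.535, -0.459, 0.493, -0.51]
ft_force: [-0.5, 0.2, 0.8]
gripper_width: 0.0
```

>>> {"method": "move_arm", "body": {"rows": [[0.015,-0.01,-0.01,0],[0.02,0,-0.02,0],[0.02,0,-0.02,0],[0.02,0,-0.02,0],[0.015,0,-0.015,0],[0,0,0,0],[0,0,0,0],[0,0,0,0]]}}

```text
clock: 20.3
ee_pos: [401.3, -245.0, 204.3]
eef_rot: [0.533, -0.452, 0.497, -0.514]
ft_force: [0.2, -0.6, -0.4]
gripper_width: -0.1
```

```bash
python3 - <<'E'
from h import *
s=read_state();print(s["clock"],s["ee_pos"],s["ft_force"])
q,d=camera("scene"); cv2.imwrite("pics/s9.png",cv2.resize(q[110:310,110:390],None,fx=2.8,fy=2.8,interpolation=cv2.INTER_CUBIC))
p,d2=camera("top"); cv2.imwrite("pics/t9.png",cv2.resize(p[170:320,200:440],None,fx=3.3,fy=3.3,interpolation=cv2.INTER_CUBIC))
P=cloud("top",d2);S=cloud("scene",d)
for C in (P,S):
    r=np.hypot(C[...,0]-506.5,C[...,1]-33); m=(r<50)&(abs(C[...,2]-122)<9)
    print("disc z",np.nanmedian(C[...,2][m]),m.sum())
    mb=(r<45)&(C[...,2]>142)&(C[...,2]<165)
    print(cv2.minAreaRect(C[mb][:,:2].astype(np.float32)))
    k=(np.hypot(C[...,0]-477,C[...,1]+146)<11)&(C[...,2]<125); print("key z",np.nanmedian(C[...,2][k]),k.sum())
E
```

```text
20.3 [ 401.34424033 -244.99600244  204.32653406] [ 0.15227843 -0.61208061 -0.35334237]
disc z 123.47771712079327 1517
((505.2774353027344, 30.969600677490234), (16.075233459472656, 57.930442810058594), 4.983536243438721)
key z 111.19461291449409 83
disc z 124.8467101709823 600
((507.51898193359375, 30.52419090270996), (21.270681381225586, 57.27205276489258), 0.1564090996980667)
key z 112.52910236069283 45
```

View pics/s9.png

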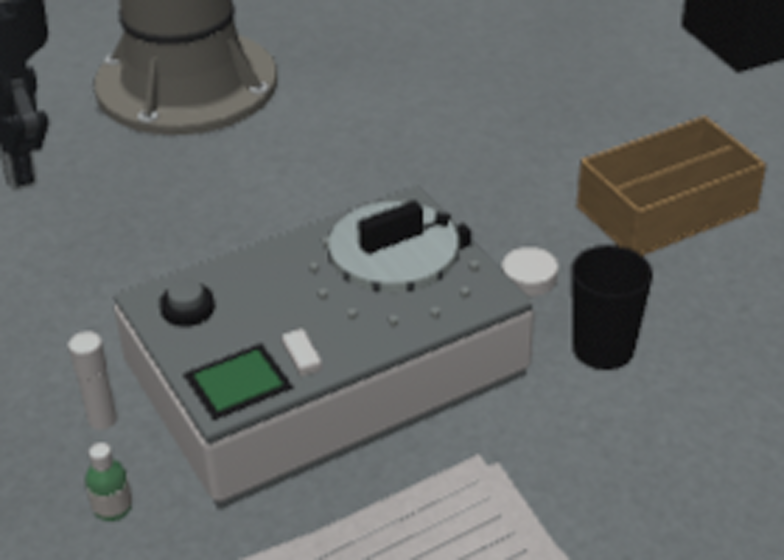

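View pics/t9.png

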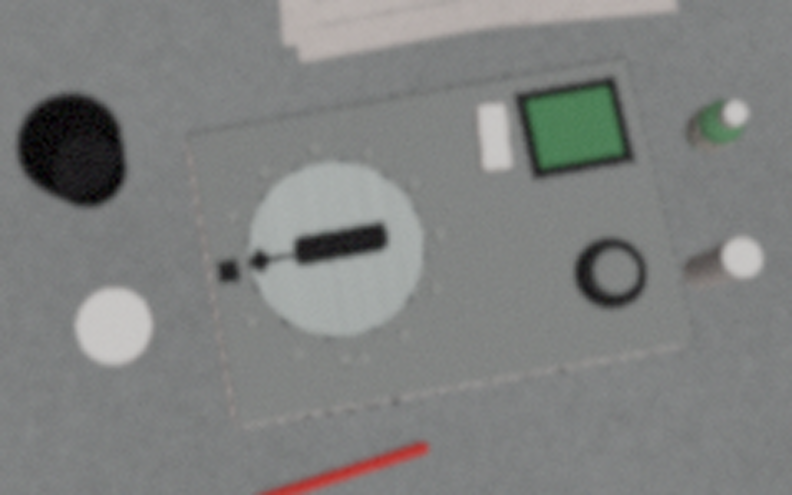

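The arrow nose at (260,261) points at the post at (228,271), the key at (610,272) is up again (z 111), and every bystander is where it was. The arm is clear, so I hand in.

```bash
python3 -c "
from plant import *
print(finish_job()); print(read_state()['clock'])"
```

```text
the job is handed in; nothing more can be done
None
the job is handed in; nothing more can be done
```

The turret is set to the post, which stands at the third place (measured 89° clockwise from the pair of studs). The key was then pressed and released, and the job was handed in at about 20.4 s. No verdict was reported.

**Turret:** I gripped the bar and felt the stop about 11 mm down. I held it there with 9–11 N while turning 90° clockwise, then let it rise until the height stopped changing before letting go.

**Key:** It was pressed until it bottomed out, about 6 mm down, with the force going from 4 N to 11–16 N.

**Last checks:**
- **Turret position:** The top view shows the arrow in line with the post. The bar's direction there is 5.0°, against 5.1° expected.
- **Turret height:** The disc is at its starting height (123.5 and 124.8 mm, against 123.4 and 124.6 at the start), so the turret is up.
- **Key:** Its top is back at 111 mm.
- **Surroundings:** The arm is clear of everything, and no bystander looks shifted in the pictures.

**One reading disagreed:** The scene camera's bar direction came out at 8° and then 0°. It sees the bar obliquely and with few points, so I relied on the top view. The tool also ended up tilted by about 4° from the pushing, with no visible effect on the turret or key.

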